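# Seat the fitting sleeve on the viewing stand and hold its sprung shutter half open

## Robot

A 6-joint arm with a two-finger parallel gripper is mounted at the origin on a cart in front of the work surface, level with it; the furniture and walls round the work are solid. World frame = base frame: x ahead of the robot, y to its left, z up, the work surface at z = 0. Lengths are in m, angles in rad, forces in N, time in s.
With the tool pointing down it reaches from about 0.325 to 1 m from the base axis. Payload 5.1 kg.
Tool frame: the origin (TCP) lies on the front face of the gripper's body, between the roots of the fingers; the fingertips stand 73 mm ahead of it and the grasp point (between the pads) lies 54 mm ahead of it (manip.tips_ahead is the distance from the TCP to the fingertips, in m); z points along the fingers, y is the direction in which the jaws open and shut (so a half turn about z gives the same grasp; the last joint's range is limited). The gripper opens to 85 mm and grips with 20 to 120 N. Pads are 22 mm wide; open, the fingers measure 114 mm over their backs; the gripper's body (76 mm by 85 mm) begins 54 mm behind the grasp point. The pads swing forward as they close: fully open they stand 13 mm farther back than shut.
Start: joints at [1.019, 0.124, 1.65, -0, 1.367, -0.083], TCP at [0.294, 0.58, 0.304] pointing down, gripper open.
Joint ranges: [-2.61, 2.61], [-1.02, 2.33], [0.03, 2.71], [-1.35, 4.49], [0.32, 2.68], [-2.91, 2.91]. Speed limits (rad/s): [2.57, 2.57, 3.14, 3.14, 3.14, 3.14].

## Interface

Orientations are given as [roll, pitch, yaw] about the fixed x, y, z axes, in that order (R = Rz(yaw) Ry(pitch) Rx(roll)).
In Python, from workcell import manip gives the robot as it stands. Calls block until the motion is done:
- manip.goto(position, orientation): joint-space move of the TCP to a pose.
- manip.line_to(position, rate=0.15, ori=None): straight line of the TCP; ori=None keeps the orientation; rate is the mean speed in m/s.
- manip.move_joints(angles): joint-space move.
- manip.set_gripper(opening, grasp_force=None): opening from 0.0 (shut) to 1.0 (fully open); grasp_force is the grip in N (None keeps the last); returns when the fingers have stopped.
- manip.pause(seconds).
- manip.inverse_kinematics(position, orientation): joint angles nearest the present ones, or None.
- manip.snapshot(name): name is "scene" or "top"; returns a dict with "color" (384x512x3 uint8, blue, green, red), "fx", "fy", "cx", "cy" (pixels), "k1" (the pictures are not rectified: a ray, as slopes to the right and down, at radius r is drawn at 1 + k1 r^2 times it, then the intrinsics apply), "world_to_cam" (4x4, takes a point from world to camera coordinates). Camera axes: x right, y up, looking along -z (the intrinsics and any distortion apply to the point x, -y, -z); pixel columns grow to the right and rows downward; lengths in m; the calibration is good to about 2 mm. A picture is of the moment at which its call begins. There is no depth.
A pose or a line that the arm cannot do raises manip.IKError and nothing moves.
- manip.hand_in(): hands the job in, once; it reports no verdict.
Readings, each from a call of its own:
- manip.read_t(): time.
- manip.read_joints(): joint angles.
- manip.read_qd(): joint speeds.
- manip.read_effort(): joint torques, N m.
- manip.read_position(): TCP position.
- manip.read_ee_rot(): TCP orientation.
- manip.read_force(): force on the tool from outside, world axes, zero at the start.
- manip.read_ft_torque(): the same for the moment, N m.
- manip.read_finger_gap(): opening from 0.0 (shut) to 1.0 (fully open).
Only numpy, scipy, OpenCV 4.12 (cv2) and the standard library are available. Lean on these libraries where they do the work, as an engineer would, in place of code of your own. Each camera call takes 0.05 s, during which the arm holds its last target. There are 200 camera calls.

## Task

Stand the one steel sleeve that fits the round nest of the bore-viewing stand without rattling upright in that nest, right down on the clear cover, and let go of it; leave the other two sleeves and the things around the work where they are. Then pull the stand's spring-loaded shutter out by its handle to the half-open line and hold it there against the spring, never letting it run fully open. The job ends holding: finish with the shutter still held at half travel.

Things in the scene. Friction and masses are not known exactly. Their poses are not given: they have to be found in the camera images.
- stand: bore-viewing stand, fixed: grey base plate 8 mm thick (local x -55 to +75, y -210 to +65 mm) with a light box 100 x 110 mm, its clear cover's top at 28 mm; on it a dark block 62 x 62 x 10 mm with the round nest; spring barrel on the box's +x side, top 26 mm. Along the shutter's track (y -55 to -200) nothing fixed is above 16 mm. Origin on the table under the nest; the shutter opens to its -y; z up
- nest_floor (a point): centre of the nest's floor, 28 mm above the table; the nest is a through hole of 41 mm diameter in the 10 mm block, with a 2 mm chamfer at its mouth 38 mm above the table; it takes the 38 mm sleeve with 1.5 mm play all round. Its axes are the stand's
- shutter (a joint): how far the shutter is pulled out along the stand's -y, m: 0 shut, 0.030 half, 0.060 fully open. Spring: about 3 N at 0, 9 N at half, 15 N fully open; it snaps shut when let go. Three black lines on the scale plate beside the track mark shut, half (the longest, in the middle) and open for the small steel pointer at the handle's foot
- handle (a point): centre of the upright black handle at grip height, 46 mm above the table. A block 14 mm thick along the stand's y, 30 mm wide along x, from 16 to 62 mm high; a cross arm leaves its +x side below 21 mm. Shut, it stands 115 mm from the nest's centre towards the stand's -y, and it moves with the shutter. Pinch it from above across the 14 mm, or push it from the nest's side
- sleeve_small_mid (a point): plain steel sleeve (open tube) standing upright on the table, 30 mm outside diameter, 18 mm bore, 64 mm tall, 0.15 to 0.31 kg; the point is on its axis half-way up, 32 mm above its foot
- sleeve_middle_mid (a point): plain steel sleeve (open tube) standing upright on the table, 38 mm outside diameter, 26 mm bore, 64 mm tall, 0.15 to 0.31 kg; the point is on its axis half-way up, 32 mm above its foot; the one that fits the nest; grip it at or above half height so that the fingers stay clear of the nest block
- sleeve_large_mid (a point): plain steel sleeve (open tube) standing upright on the table, 46 mm outside diameter, 34 mm bore, 64 mm tall, 0.15 to 0.31 kg; the point is on its axis half-way up, 32 mm above its foot
- sleeve_small: the 30 mm sleeve, origin at the centre of its foot
- sleeve_middle: the 38 mm sleeve, origin at the centre of its foot
- sleeve_large: the 46 mm sleeve, origin at the centre of its foot
- thread_lock: bystander: small upright bottle with a pointed black cap, 36 x 36 x 104 mm, origin at the centre of its foot
- grease_tin: bystander: flat round tin, 70 mm diameter, 28 mm tall, origin at the centre of its foot
- spring_unit: bystander: upright assembled coil-spring unit, 65 mm diameter, 147 mm tall, origin at the centre of its foot
Things that resemble listed ones, but are neither listed nor needed, are in the scene too. Leave any orange look-alike of the sleeve_small alone. Leave any blue look-alike of the sleeve_middle alone.

How it is judged:
By the outcome, as a careful person would: the job done as asked, in the order asked, and still so for the second after the job is handed in, while the arm keeps its last pose, push and grip.
It also fails if it takes over 50 s, if anything falls off the work surface, if the arm or the gripper's body presses on something with over 40 N, if the wrist force passes 120 N, or if a joint passes its speed limit or range.

## Working session

There is one attempt and no reset: what is moved stays moved. The work goes in short steps, each a Python script; the robot and the scene stay as the last script left them, time stands still between calls to the robot, and variables do not carry over. Pictures are saved under pics/ and viewed, about 8 in all and at most 12, crops included, and the job is handed in when it is done.

```bash
mkdir -p pics; cat > h.py <<'E'
import numpy as np, cv2
from workcell import manip
def snap(n,f):
    s=manip.snapshot(n); cv2.imwrite(f'pics/{f}.png',s['color']); np.save(f'pics/{f}.npy',s,allow_pickle=True); return s
def load(f): return np.load(f'pics/{f}.npy',allow_pickle=True).item()
def K(s): return np.array([[s['fx'],0,s['cx']],[0,s['fy'],s['cy']],[0,0,1.]]),np.array([s['k1'],0,0,0,0.])
def ext(s):
    T=np.diag([1,-1,-1,1.])@np.array(s['world_to_cam']); return T[:3,:3],T[:3,3]
def proj(s,P):
    R,t=ext(s);k,d=K(s); return cv2.projectPoints(np.float64(P).reshape(-1,3),cv2.Rodrigues(R)[0],t,k,d)[0][:,0]
def unproj(s,uv,z):
    R,t=ext(s);k,d=K(s); n=cv2.undistortPoints(np.float64(uv).reshape(-1,1,2),k,d)[:,0]
    r=np.c_[n,np.ones(len(n))]@R; c=-R.T@t; return c+r*((z-c[2])/r[:,2])[:,None]
E
python3 - <<'E'
from h import *
for n in('scene','top'):
    s=snap(n,n+'0'); print(n,s['fx'],s['cx'],s['cy'],s['k1'],-ext(s)[0].T@ext(s)[1])
    cv2.imwrite(f'pics/{n}0b.png',cv2.resize(s['color'],(800,600),interpolation=cv2.INTER_CUBIC))
print(manip.read_ee_rot(),manip.read_t())
E
```

```text
scene 367.9034763057782 258.2349851015931 191.84063861855975 -0.0915435165407972 [-0.13919764  0.48544275  0.60548149]
top 392.48610524626173 249.59832884285836 192.65864699249443 -0.03662045519130229 [ 0.30262907 -0.04704562  1.17877244]
[-3.13971193e+00 -1.65217547e-04  2.67283050e+00] 0.1
```

View pics/top0b.png

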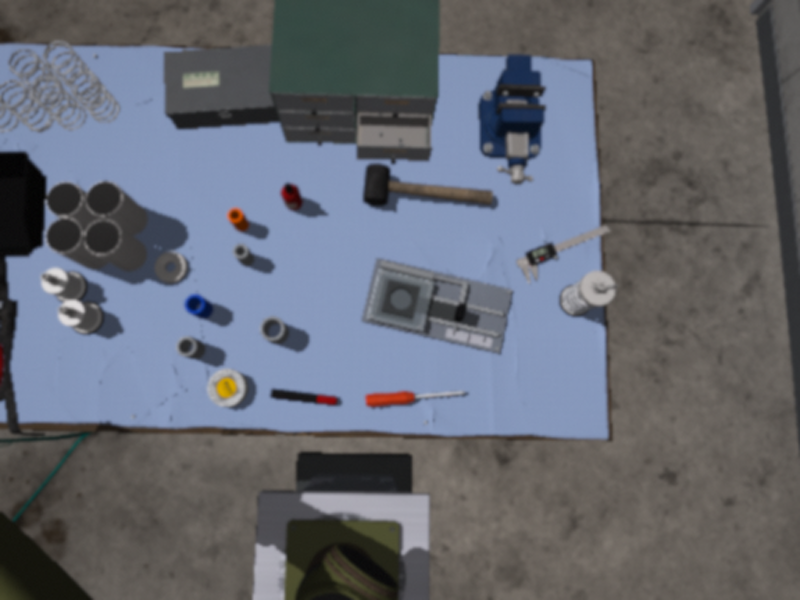

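View pics/scene0b.png

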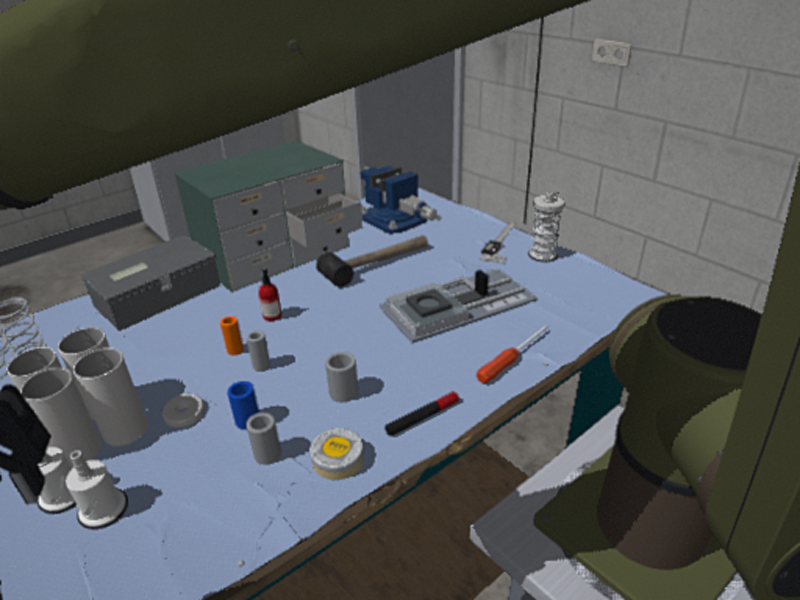

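```bash
cat > fit.py <<'E'
from h import *
from scipy.optimize import minimize
a=np.linspace(0,2*np.pi,73)
def circ(r,z): return np.c_[r*np.cos(a),r*np.sin(a),0*a+z]
def poly(p): 
    p=np.float64(p+[p[0]]); return np.vstack([np.linspace(p[i],p[i+1],30) for i in range(len(p)-1)])
def rect(x0,x1,y0,y1,z): return poly([(x0,y0,z),(x1,y0,z),(x1,y1,z),(x0,y1,z)])
def stand(q=0): 
    return [rect(-.055,.075,-.21,.065,.008),circ(.0225,.038),rect(-.031,.031,-.031,.031,.038),rect(-.015,.015,-.122-q,-.108-q,.062)]
def sleeve(ro,ri): return [circ(ro,.064),circ(ri,.064),circ(ro,0)]
def place(curves,p):
    c,s=np.cos(p[2]),np.sin(p[2]); R=np.array([[c,-s,0],[s,c,0],[0,0,1]])
    return [q@R.T+[p[0],p[1],0] for q in curves]
def gradmag(s):
    g=cv2.cvtColor(s['color'],cv2.COLOR_BGR2GRAY).astype(np.float32); g=cv2.GaussianBlur(g,(0,0),.8)
    return np.minimum(cv2.magnitude(cv2.Sobel(g,5,1,0),cv2.Sobel(g,5,0,1)),150)
def score(s,G,curves,p):
    P=proj(s,np.vstack(place(curves,p))).astype(np.float32)
    return cv2.remap(G,P[:,0].copy(),P[:,1].copy(),1).mean()
def fit(s,curves,p0,yaw=False):
    G=gradmag(s); best=None
    f=lambda v:-score(s,G,curves,[v[0],v[1],v[2] if yaw else 0])
    for dx in(-.006,0,.006):
        for dy in(-.006,0,.006):
            x0=[p0[0]+dx,p0[1]+dy]+([p0[2]] if yaw else [])
            sim=np.vstack([x0]+[np.array(x0)+np.eye(len(x0))[i]*(.004 if i<2 else .04) for i in range(len(x0))])
            r=minimize(f,x0,method='Nelder-Mead',options=dict(initial_simplex=sim,xatol=1e-5,fatol=1e-4))
            if best is None or r.fun<best.fun: best=r
    return best.x,-best.fun
def draw(s,items,box,k):
    x0,y0,x1,y1=box; im=cv2.resize(s['color'][y0:y1,x0:x1],None,fx=k,fy=k,interpolation=cv2.INTER_CUBIC)
    for curves,p in items:
        for c in place(curves,p):
            u=(proj(s,c)-[x0,y0]+.5)*k-.5; cv2.polylines(im,[np.int32(np.round(u))],False,(0,255,0),1)
    return im
E
python3 - <<'E'
from fit import *
T,S=load('top0'),load('scene0')
f=lambda u,v,z:unproj(T,[[u*.64,v*.64]],z)[0]
n=f(401,299,.038);h=f(462,309,.062); d=h-n; yaw=np.arctan2(d[1],d[0])+np.pi/2
print('nest',n,'h',h,np.linalg.norm(d[:2]),yaw)
I=[('stand',stand(),[n[0],n[1],yaw])]
for nm,u,v,ro,ri in(('mid',189,345,.019,.013),('large',272,329,.023,.017),('small',243,253,.015,.009)):
    c=f(u,v,.064); I.append((nm,sleeve(ro,ri),[c[0],c[1],0]))
out=[[],[]]
for nm,c,p in I:
    for i,s in enumerate((T,S)):
        r,sc=fit(s,c,p,nm=='stand'); print(nm,'TS'[i],np.round(p,4),np.round(r,4),round(sc,1)); out[i].append((c,[*r,0][:3]))
A=draw(T,out[0],(110,140,335,240),3.5);B=draw(S,out[1],(120,160,350,300),3.4)
B=B[:,:788]; A=A[:,:788]
A=cv2.copyMakeBorder(A,0,0,0,788-A.shape[1],0);B=cv2.copyMakeBorder(B,0,0,0,788-B.shape[1],0)
cv2.imwrite('pics/ov1.png',A);cv2.imwrite('pics/ov2.png',B)
E
```

```text
nest [ 0.51106792 -0.10154766  0.038     ] h [ 0.49041117 -0.21389885  0.062     ] 0.11423437244708586 -0.18182811560759404
stand T [ 0.5111 -0.1015 -0.1818] [ 0.5114 -0.0999 -0.2337] 86.6
stand S [ 0.5111 -0.1015 -0.1818] [ 0.5016 -0.0917 -0.1973] 101.3
mid T [0.4129 0.283  0.    ] [0.4099 0.2842] 117.5
mid S [0.4129 0.283  0.    ] [0.4093 0.2931] 106.4
large T [0.4454 0.1344 0.    ] [0.4449 0.132 ] 111.0
large S [0.4454 0.1344 0.    ] [0.4431 0.1373] 92.2
small T [0.5867 0.1955 0.    ] [0.5868 0.1972] 119.0
small S [0.5867 0.1955 0.    ] [0.5873 0.2033] 101.2
```

View pics/ov1.png

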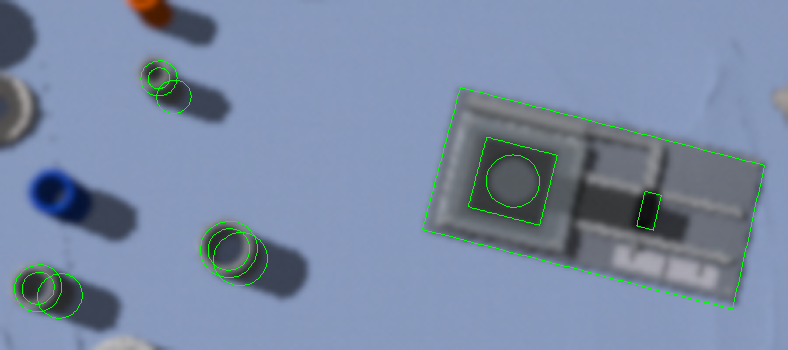

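View pics/ov2.png

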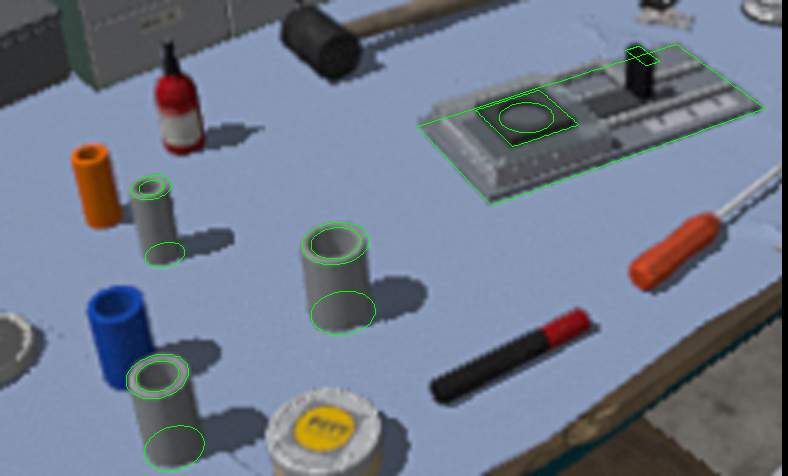

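```bash
cat > joint.py <<'E'
from fit import *
T,S=load('top0'),load('scene0')
C=[stand(),sleeve(.019,.013),sleeve(.023,.017),sleeve(.015,.009)]
G=[gradmag(T),gradmag(S)]
def vis(s,c): return c
def projc(s,P,e):
    R,t=ext(s);k,d=K(s);dR=cv2.Rodrigues(np.float64(e[:3]))[0]
    c=-R.T@t+e[3:]; R=dR@R
    return cv2.projectPoints(P,cv2.Rodrigues(R)[0],-R@c,k,d)[0][:,0]
def sc(i,c,p,e):
    P=projc((T,S)[i],np.vstack(place(c,p)),e).astype(np.float32)
    return cv2.remap(G[i],P[:,0].copy(),P[:,1].copy(),1).mean()
def poses(v): return [v[:3]]+[[v[3+2*j],v[4+2*j],0] for j in range(3)]
def scores(v,e): return np.array([[sc(i,c,p,e[i]) for c,p in zip(C,poses(v))] for i in(0,1)])
E
python3 - <<'E'
from joint import *
v0=np.array([.5114,-.0999,-.22,.4099,.2842,.4449,.132,.5868,.1972])
Z=np.zeros((2,6))
def run(w,sr,st):
    sca=np.r_[.002,.002,.01,[.002]*6,np.tile(np.r_[[.002]*3,[.002]*3],2)]
    def f(u):
        x=u*sca; v=v0+x[:9]; e=x[9:].reshape(2,6)*w
        return -scores(v,e).sum()/10+.5*((e[:,:3]/sr)**2).sum()+.5*((e[:,3:]/st)**2).sum()
    u=np.zeros(21)
    r=minimize(f,u,method='Powell',options=dict(maxiter=12,ftol=1e-4)); x=r.x*sca
    return v0+x[:9],x[9:].reshape(2,6)*w
np.set_printoptions(precision=4,suppress=True)
print(scores(v0,Z))
for w,sr,st in((0,1,1),(1,.003,.002),(1,.01,.004)):
    v,e=run(w,sr,st); print(w,sr,v,'\n',e,'\n',scores(v,e).round(0))
np.save('v.npy',v)
E
```

```text
[[ 85.5966 117.3118 110.9108 118.896 ]
 [ 95.6703  84.2626  74.5785  87.5612]]
0 1 [ 0.5114 -0.0992 -0.2262  0.4099  0.2921  0.4444  0.1359  0.5871  0.2015] 
 [[0. 0. 0. 0. 0. 0.]
 [0. 0. 0. 0. 0. 0.]] 
 [[ 86. 105. 105. 113.]
 [ 96. 104.  90.  99.]]
1 0.003 [ 0.5114 -0.0968 -0.2432  0.4099  0.2915  0.4441  0.1354  0.5872  0.2009] 
 [[ 0.0004  0.0023 -0.0001  0.0001  0.0005  0.0004]
 [-0.0009 -0.001  -0.0001  0.     -0.0002  0.0002]] 
 [[ 87. 112. 111. 119.]
 [ 98. 106.  92. 101.]]
1 0.01 [ 0.5112 -0.0963 -0.2425  0.4097  0.2912  0.444   0.1358  0.5875  0.2013] 
 [[ 0.0006  0.0034 -0.0015  0.0002  0.      0.0012]
 [-0.0008 -0.0012 -0.0013  0.     -0.0003  0.    ]] 
 [[ 87. 114. 110. 119.]
 [ 98. 106.  92. 101.]]
```

```bash
cat > a1.py <<'E'
from h import *
pi=np.pi; x,y=.410,.2915
manip.set_gripper(.88,20)
manip.goto([x,y,.21],[pi,0,pi/4]); manip.line_to([x,y,.099],.15)
print('f',manip.read_force(),manip.read_t())
manip.set_gripper(0,20); print('gap',manip.read_finger_gap()*85,manip.read_force())
manip.set_gripper(.88); manip.line_to([x,y,.165],.2)
snap('top','t1'); snap('scene','s1')
manip.goto([x,y,.165],[pi,0,3*pi/4]); manip.line_to([x,y,.099],.15)
manip.set_gripper(0,50); print('gap',manip.read_finger_gap()*85,manip.read_force())
manip.line_to([x,y,.21],.15); s=snap('scene','s2'); print(manip.read_force(),manip.read_t(),manip.read_position(),manip.read_finger_gap()*85)
cv2.imwrite('pics/s2b.png',cv2.resize(s['color'],(800,600)))
E
python3 a1.py
```

```text
f [0.2712809  0.76034681 0.31860465] 2.5083
gap 36.251843064811375 [-0.46470754 -0.05864143  4.97597233]
gap 35.64886570692475 [-0.53455061 -0.08641695  5.6429951 ]
[-0.28303446 -0.02430282 -2.20865605] 7.3417 [0.40916649 0.29100085 0.20819021] 36.034417561645206
```

View pics/s2b.png

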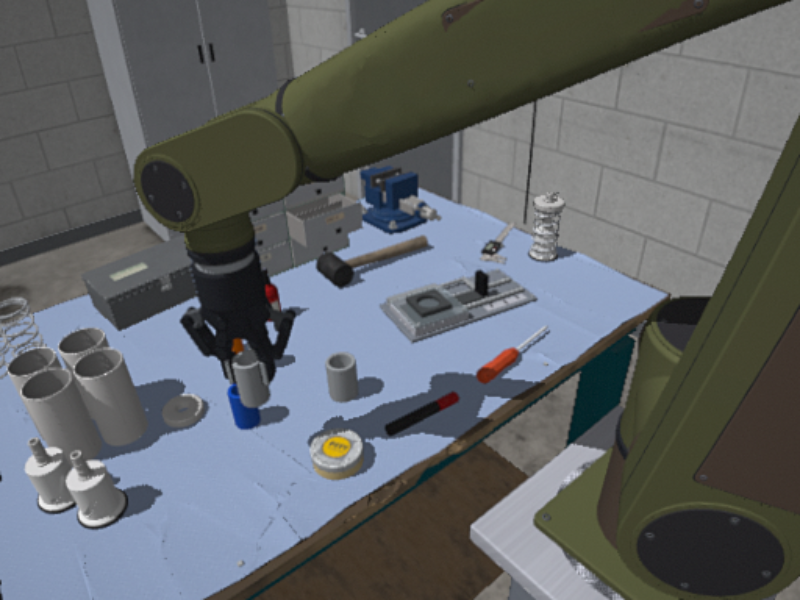

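```bash
python3 - <<'E'
from h import *
pi=np.pi; x,y=.5113,-.0970
manip.goto([x,y,.21],[pi,0,1.9]); manip.line_to([x,y,.150],.15)
manip.pause(.2)
t=snap('top','t3'); s=snap('scene','s3'); print(manip.read_force(),manip.read_t(),manip.read_position(),manip.read_ee_rot())
A=cv2.resize(s['color'][150:240,220:370],None,fx=5.3,fy=5.3,interpolation=cv2.INTER_CUBIC)
cv2.imwrite('pics/s3b.png',A)
B=cv2.resize(t['color'][140:240,205:345],None,fx=5,fy=5,interpolation=cv2.INTER_CUBIC)
cv2.imwrite('pics/t3b.png',B)
E
```

```text
[-0.48444745  0.69002538 -1.72792435] 9.6833 [ 0.51191054 -0.09717649  0.15114913] [3.13991211e+00 1.16177632e-03 1.89996503e+00]
```

View pics/s3b.png

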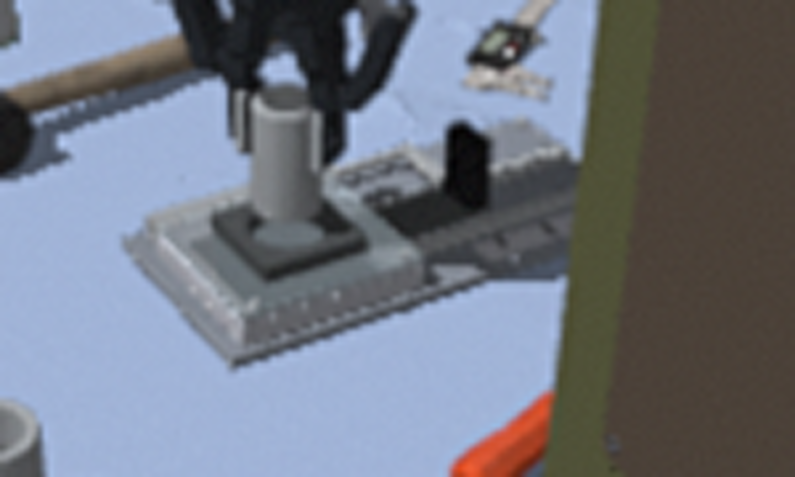

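```bash
python3 - <<'E'
from fit import *
s=load('s3'); P=[.5119,-.0972,0]
sl=[circ(.019,.051),circ(.019,.115)]
G=gradmag(s)
def lines(p,off):  # silhouette edges of the held sleeve
    c=-ext(s)[0].T@ext(s)[1]; d=np.array([p[0]-c[0],p[1]-c[1]]); n=np.array([-d[1],d[0]])/np.hypot(*d)*.019
    z=np.linspace(.056,.1,40); return [np.c_[np.full((40,2),[n[0],n[1]]),z],np.c_[np.full((40,2),-n),z]]
cl=-ext(s)[0].T@ext(s)[1]; ang=np.arctan2(cl[1]-P[1],cl[0]-P[0])
b=np.linspace(ang-1.2,ang+1.2,40); front=np.c_[.019*np.cos(b),.019*np.sin(b),0*b+.051]
held=[front]+lines(P,0)
r,sc=fit(s,held,P); print('held in S',r,sc)
st=stand()
# nest only: block top outline, mouth (front part), and handle top + base plate left part
blk=[rect(-.031,.031,-.031,.031,.038)]
bfront=[np.c_[.0225*np.cos(b),.0225*np.sin(b),0*b+.038]]
for nm,c,yaw in (('blk',blk,True),('blk+mouth',blk+bfront,True),('base+blk',[st[0]]+blk,True)):
    for f in('s3','scene0'):
        r,sc=fit(load(f),c,[.509,-.097,-.23],yaw); print(nm,f,r,sc)
im=draw(s,[(held,P),([st[0],st[2],st[3],circ(.0225,.038),circ(.0205,.028)],[.5113,-.0970,-.235])],(240,150,360,225),6.6)
cv2.imwrite('pics/ov3.png',im)
E
```

```text
held in S [ 0.51253077 -0.09973065] 120.84616088867188
blk s3 [ 0.50050763 -0.09040052 -0.28115308] 112.5960464477539
blk scene0 [ 0.51274327 -0.09457367 -0.26608438] 104.89755249023438
blk+mouth s3 [ 0.50178012 -0.0909639  -0.2628751 ] 101.73458099365234
blk+mouth scene0 [ 0.51116733 -0.09897313 -0.20258008] 95.31532287597656
base+blk s3 [ 0.50105721 -0.09099921 -0.21160023] 100.50253295898438
base+blk scene0 [ 0.50239487 -0.09181494 -0.20407843] 106.20783996582031
```

View pics/ov3.png

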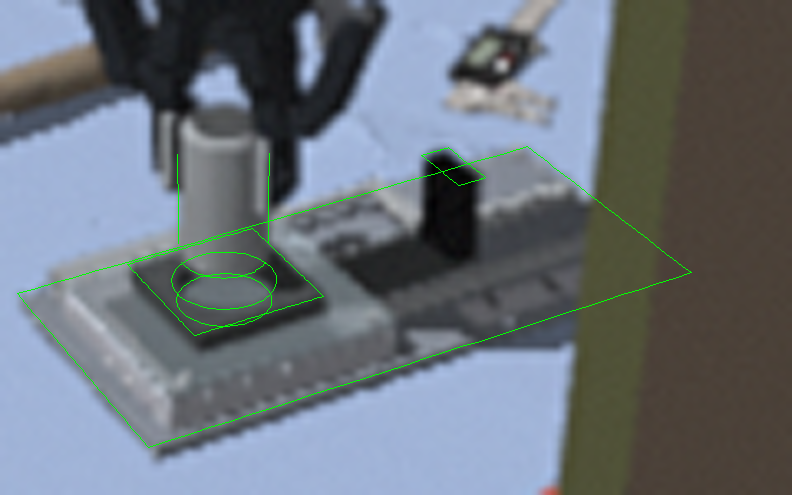

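```bash
python3 - <<'E'
from fit import *
def seg(a,b,n=40): return np.linspace(a,b,n)
def outl(x0,x1,y0,y1,zl,zh,top=False):
    z=zh if top else zl
    return [seg((x0,y0,zl),(x0,y1,zl)),seg((x0,y1,z),(x1,y1,z)),seg((x1,y1,zh),(x1,y0,zh)),seg((x1,y0,zh),(x0,y0,zh))]
def model(top):
    m=outl(-.055,.075,-.21,.065,0,.008,top)+outl(-.031,.031,-.031,.031,.028,.038,top)
    m+=[rect(-.015,.015,-.122,-.108,.062)]
    if not top: m+=[seg((-.015,-.122,.02),(-.015,-.122,.06)),seg((.015,-.108,.02),(.015,-.108,.06))]
    return m
T,S=load('top0'),load('scene0')
for nm,s,top in(('S',S,0),('T',T,1)):
    m=model(top); r,sc=fit(s,m,[.511,-.097,-.23],True); print(nm,r,sc)
    if nm=='S': im=draw(s,[(m+[circ(.0205,.028)],r)],(240,165,360,225),6.6)
m=model(0);r,_=fit(S,[m[i] for i in (0,1,2,3)],[.511,-.097,-.23],True);print('S base',r)
r,_=fit(S,m[4:],[.511,-.097,-.23],True);print('S blk+handle',r)
m=model(1);r,_=fit(T,m[:4],[.511,-.097,-.23],True);print('T base',r)
r,_=fit(T,m[4:],[.511,-.097,-.23],True);print('T blk+h',r)
cv2.imwrite('pics/ov4.png',im)
E
```

```text
S [ 0.51071262 -0.09808045 -0.21068682] 127.31024932861328
T [ 0.51251512 -0.10007338 -0.23556603] 93.52312469482422
S base [ 0.50979841 -0.09744319 -0.20863836]
S blk+handle [ 0.51068494 -0.09863047 -0.20679906]
T base [ 0.51276705 -0.10172297 -0.22160213]
T blk+h [ 0.51269948 -0.09885417 -0.25416778]
```

View pics/ov4.png

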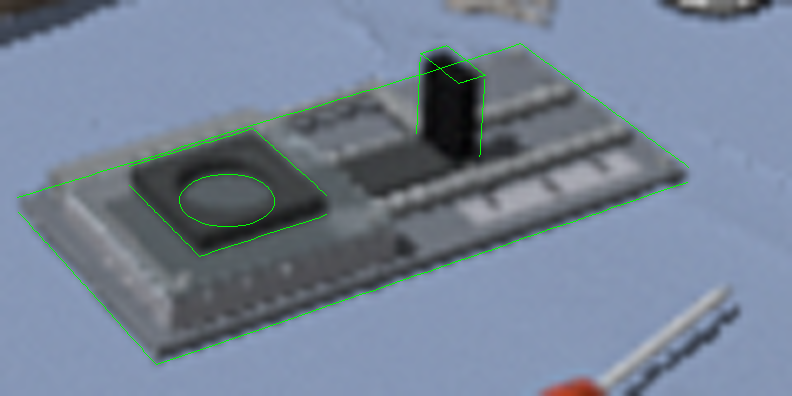

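```bash
cat > a2.py <<'E'
from h import *
x,y=.5108,-.0962
manip.line_to([x,y,.144],.1); f0=manip.read_force(); print(f0)
off=np.zeros(2); z=.144
for k in range(30):
    z-=.002; manip.line_to([x+off[0],y+off[1],z],.05)
    f=manip.read_force()-f0; p=manip.read_position(); print(round(z,4),p.round(4),f.round(1))
    if f[2]>12 or z<=.1235: break
print(manip.read_t()); snap('scene','s4')
E
python3 a2.py
```

```text
[-0.34421656 -0.3622288  -2.41377796]
0.142 [ 0.5107 -0.0962  0.1418] [0.7 0.5 0.3]
0.14 [ 0.5107 -0.0962  0.1398] [ 0.7  0.5 -0.1]
0.138 [ 0.5111 -0.0963  0.1383] [0.9 0.4 2.3]
0.136 [ 0.5113 -0.0965  0.1361] [ 3.3 -1.9 -0.7]
0.134 [ 0.5113 -0.0965  0.1342] [ 4.5 -2.1  0.2]
0.132 [ 0.5114 -0.0965  0.1323] [ 3.9 -2.7  0.6]
0.13 [ 0.5115 -0.0966  0.1303] [ 5.3 -3.3  0.8]
0.128 [ 0.5115 -0.0966  0.1285] [ 4.3 -4.1  2. ]
0.126 [ 0.5118 -0.0967  0.1284] [-0.6 -1.6 14.9]
12.1833
```

```bash
cat > a3.py <<'E'
from h import *
pi=np.pi
p=manip.read_position()
manip.line_to([.5118,-.0967,.1285],.05); print(manip.read_force())
manip.set_gripper(.72,50); print(manip.read_finger_gap(),manip.read_force(),manip.read_position())
manip.line_to([.5118,-.0967,.21],.2)
yaw=-.213; d=np.array([np.sin(yaw),-np.cos(yaw)]); h=np.array([.5125,-.0975])+.115*d
manip.goto([*h,.21],[pi,0,yaw]); manip.set_gripper(.55,60); manip.line_to([*h,.155],.15)
manip.pause(.1); s=snap('scene','s5'); t=snap('top','t5'); print(h,manip.read_position(),manip.read_t())
A=cv2.resize(s['color'][140:225,235:375],None,fx=5.5,fy=5.5,interpolation=cv2.INTER_CUBIC); cv2.imwrite('pics/s5b.png',A)
E
python3 a3.py
```

```text
[ 2.34241987 -2.74376163  1.33967096]
0.7153015695796983 [ 0.70647799 -0.59655215  0.23015898] [ 0.51119082 -0.09632553  0.12784385]
[ 0.4881898  -0.20990113] [ 0.48900336 -0.21034571  0.15655367] 16.075
```

View pics/s5b.png

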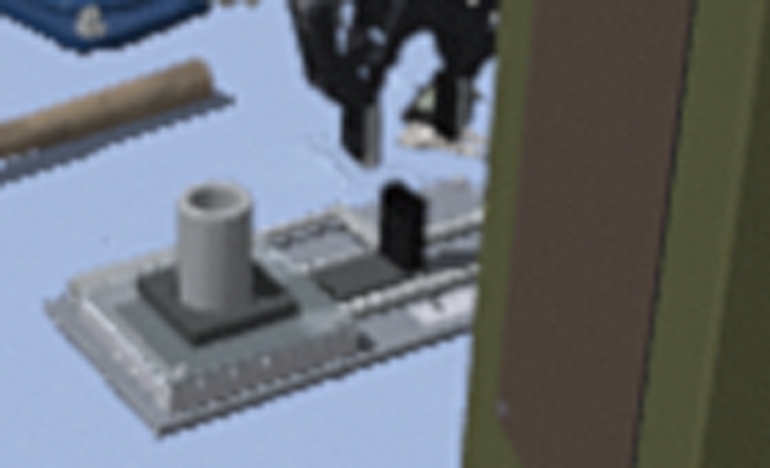

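```bash
cat > a4.py <<'E'
from h import *
yaw=-.213; d=np.array([np.sin(yaw),-np.cos(yaw)]); n=np.array([.5125,-.0975]); h=n+.115*d
P=lambda q,z=.102:[*(h+q*d),z]
def st(l):
    p=manip.read_position(); f=manip.read_force(); print(l,'q',((p[:2]-h)@d*1e3).round(2),'z',p[2].round(4),'Fd',(f[:2]@d).round(1),'F',f.round(1)); return f[:2]@d
if __name__=='__main__':
    f0=manip.read_force()
    for z in(.135,.122,.112,.102):
        manip.line_to(P(0,z),.1); st(z)
        if (manip.read_force()-f0)[2]>10: raise SystemExit('contact')
    manip.set_gripper(0,70); print(manip.read_finger_gap()*85); st('grip')
    for i in range(1,7):   # feel for the shut stop
        manip.line_to(P(-.001*i),.03); 
        if st(-i)>14: break
    for q in(0,.003,.006,.010): manip.line_to(P(q),.03); st(q)
    print(manip.read_finger_gap()*85,manip.read_t()); snap('scene','s6')
E
python3 a4.py
```

```text
0.135 q -0.15 z 0.1343 Fd 0.3 F [-0.1 -0.3  0.1]
0.122 q -0.13 z 0.1215 Fd -0.2 F [0.  0.2 0.4]
0.112 q -0.11 z 0.1116 Fd -0.3 F [0.2 0.2 0.5]
0.102 q -0.13 z 0.1015 Fd -0.8 F [0.8 0.7 0.1]
12.413968385298523
grip q 0.59 z 0.1026 Fd 3.8 F [-2.5 -3.4  2.7]
-1 q 0.41 z 0.1026 Fd 8.1 F [-4.1 -7.4  1.8]
-2 q 0.27 z 0.1026 Fd 12.5 F [ -4.7 -11.7   1.3]
-3 q 0.11 z 0.1027 Fd 17.6 F [ -6.6 -16.5  -0.2]
0 q 0.53 z 0.1026 Fd 5.9 F [-3.9 -5.2  4.8]
0.003 q 2.01 z 0.1026 Fd -2.2 F [-1.1  2.5  6.7]
0.006 q 4.75 z 0.1026 Fd -2.9 F [-0.5  3.   6.6]
0.01 q 8.6 z 0.1026 Fd -4.1 F [-2.1  4.6  7.3]
12.559890674505642 19.3833
```

```bash
python3 - <<'E'
from a4 import *
for q in(.020,.028): manip.line_to(P(q),.04); st(q)
c=.030
for i in range(4):
    manip.line_to(P(c),.03); manip.pause(.3); st(c)
    e=.0307-(manip.read_position()[:2]-h)@d
    if abs(e)<.0003: break
    c+=np.clip(e,-.003,.003)
s=snap('scene','s7'); t=snap('top','t7'); print(manip.read_finger_gap()*85,manip.read_t())
A=cv2.resize(s['color'][140:225,250:375],(550,374),interpolation=cv2.INTER_CUBIC)
B=cv2.resize(t['color'][150:240,220:350],(550,381)[:2],interpolation=cv2.INTER_CUBIC)
cv2.imwrite('pics/s7b.png',np.vstack([A,B])[:, :]) ; print(np.vstack([A,B]).shape)
cv2.imwrite('pics/s7b.png',cv2.resize(np.vstack([A,B]),None,fx=.79,fy=.79))
E
```

```text
0.02 q 18.24 z 0.1026 Fd -6.4 F [-1.6  6.9  7.8]
0.028 q 25.97 z 0.1026 Fd -7.3 F [-0.6  7.6  7.1]
0.03 q 27.72 z 0.1026 Fd -8.7 F [0.2 8.9 6.4]
0.03298409425330079 q 30.57 z 0.1026 Fd -8.8 F [-0.4  9.1  7.1]
13.136540169867226 21.3833
(755, 550, 3)
```

View pics/s7b.png

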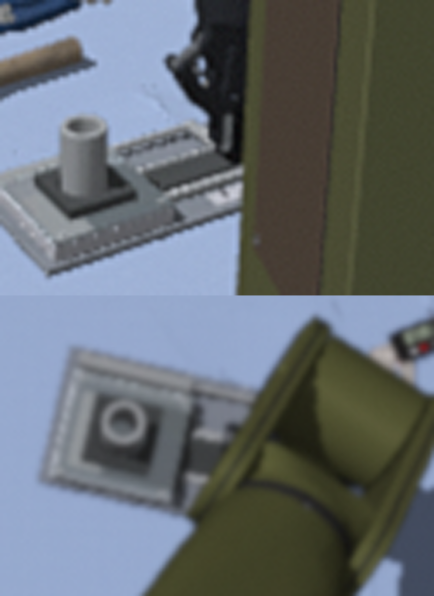

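```bash
python3 - <<'E'
from a4 import *
manip.pause(.8); st('hold'); print(manip.read_finger_gap()*85,manip.read_t())
print(manip.hand_in())
E
```

```text
hold q 30.58 z 0.1026 Fd -8.5 F [-0.3  8.8  8.2]
12.789182574356653 22.1833
the job is handed in; nothing more can be done
None
```

The 38 mm sleeve is standing in the nest, released, and the shutter was handed in held at about 30 mm of travel. I never pulled it past that, and the clock read about 22 s.

- **Sleeve:** I centred it with two grips at right angles, then lowered it into the nest. It met the chamfer, slid in and stopped at the floor, with the TCP at 128.4 mm against about 127 mm expected. After release, the picture showed it upright in the nest.
- **Shutter:** I gripped the handle from above and felt for the shut stop, which gave a reference at 0.5–0.7 mm. I then pulled out to a reading of 30.6 mm, so about 30 mm of travel. The last reading was steady, with about 8.5–8.8 N of spring pull against roughly 9 N expected at half.
- **Not confirmed:** The arm hid the pointer and the half-open line in both cameras. The half position therefore rests on travel from the stop and spring force, not on seeing the pointer at the line. I also took no picture of the whole table at the end; the other sleeves and bystanders were only kept clear of by planning.
- **Disagreements:**
  - The two cameras differed by up to about 9 mm on the sleeves. A few milliradians of tilt error in the top camera accounts for this.
  - The scene camera's first fits of the stand were about 10 mm off, until I corrected which edges were visible.
  - The sleeve pressed on the nest wall with about 5 N while going in.

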